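# Release the eccentric lock and dock the microplate carriage

### The arm

A 7-joint arm with a two-finger parallel gripper is mounted at the origin on the work surface. World frame = base frame: x ahead of the robot, y to its left, z up, the work surface at z = 0. Lengths are in mm, angles in rad, forces in N, time in s.
With the tool pointing down it reaches from about 400 to 875 mm from the base axis. Payload 6.5 kg.
Tool frame: the origin (TCP) lies on the centre line of the jaws, within the pads' length; the fingertips stand 17 mm ahead of it and the grasp point (between the pads) lies 2 mm behind it; z points along the fingers, y is the line along which they close (so a half turn about z gives the same grasp; the last joint's range is limited). The gripper opens to 85 mm and grips with 20 to 120 N. Pads are 22 mm wide; open, the fingers measure 114 mm over their backs; the gripper's body (76 mm by 85 mm) begins 54 mm behind the grasp point. The pads swing forward as they close: fully open they stand 13 mm farther back than shut.
Start: joints at [-1.387, 0.536, -0.004, 1.538, 0.003, 1.067, -0.071], TCP at [160.682, 629.819, 248.29] pointing down, gripper open.
Joint ranges: [-2.7, 2.7], [-0.37, 2.16], [-1.27, 1.26], [0.24, 2.4], [-1.31, 4.45], [0.19, 1.91], [-2.76, 2.76]. Speed limits (rad/s): [2.39, 2.39, 3.14, 3.14, 3.14, 3.14, 3.14].

### API

Orientations are given as a 3x3 rotation matrix whose columns are the frame's x, y, z axes.
In Python, from rig import manip, camera gives the robot as it stands.
- The arm moves only by the tool servo_tool, never from a script. Its argument "deltas" is text: rows parted by semicolons, each of 6 numbers parted by spaces: the shift along the tool's x, y, z in cm, then the turn, a rotation vector about the tool's x, y, z in degrees. In form: dx dy dz ax ay az; .... A call has 1 to 10 rows; each row is the pose to reach, as a shift and turn from the pose commanded when the call began, along the tool's axes at that moment; what a row does not reach only later rows make up. A row lasts 1/10 s, in which the tool goes at most 50 mm and 8.59 degrees, less where a joint would pass 70% of its speed; a pose out of reach is approached as far as the arm can. A call with a gripper value outside its range is refused whole. "hand" is the finger opening in cm, from 0 to 8.54, set as the call begins (left out, the last holds). The fingers move at their own pace and stop on an object; "squeeze" is the grip in N (left out, the last holds). Time passes only in rows, so rows that repeat a pose let the fingers close. It gives the time, the measured TCP pose, the force, the opening and the grip force at its end, in the units of the state.
- manip.sense(): the state, without advancing time (a new reading comes with each control period).
- camera(name): name is "scene" or "top" or "wrist"; returns a dict with "color" (384x512x3 uint8, red, green, blue), "z_map" (384x512 float32, mm along the optical axis (not along the pixel's ray), 0 where there is no reading), "fx", "fy", "cx", "cy" (pixels), "world_from_camera" (4x4, takes a point from camera to world coordinates). Camera axes: x right, y up, looking along -z (the intrinsics and any distortion apply to the point x, -y, -z); pixel columns grow to the right and rows downward; lengths in mm; the calibration is good to about 2 mm. A picture is of the moment at which its call begins.
- manip.job_done(): hands the job in; it is judged then, once.
The state is a dict: "time_s": time; "qpos": joint angles; "joint_vel": joint speeds; "joint_efforts": joint torques, N m; "tcp_pos": TCP position; "eef_rot": TCP orientation; "ft_force": force on the tool from outside, world axes, zero at the start; "torque": the same for the moment, N m; "opening": opening from 0.0 (shut) to 1.0 (fully open); "grip_force": force on a finger pad.
Only numpy, scipy, OpenCV 4.12 (cv2) and the standard library are available. Lean on these libraries where they do the work, as an engineer would, in place of code of your own. Each camera call takes 0.05 s, during which the arm holds its last target. There are 200 camera calls.

### The job

The microplate carriage on the pipetting stage is held back by an eccentric cam: with the fingers, push the cam's lever round counter-clockwise (seen from above) until it points at the green mark, which brings the cam's low point to face the carriage. Only then push the carriage forward by the blue tab at its rear until it is fully home. Lift nothing: the microplate stays seated in its nest, everything else stays where it stands, and the hand ends clear.

Things in the scene. Friction and masses are not known exactly. Their poses are not given: they have to be found in the camera images.
- stage: Aluminium deck, fixed to the bench, 350 x 250 mm, top face 12 mm above the bench. Origin on the bench under the deck; the deck reaches from x = -160 to +190 mm and y = -125 to +125 mm. Its +x axis is the carriage's forward direction (towards the cam), z up. The cam's pivot is vertical, at x = +60, y = 0 mm of this frame.
- green_mark (a point): Centre of the green patch (22 x 20 mm) painted on the deck, 118 mm from the cam's pivot axis: the lever points at it when the cam is at its low point. Seen from above it lies 36 degrees counter-clockwise from the stage's +x axis about the pivot.
- cam (a joint): Angle of the brass eccentric cam and its lever in rad, growing counter-clockwise seen from above. At 0 the lever points along the stage's -y axis; at 2.2 it points at the green mark and the cam's low point faces the carriage. It starts between -0.1 and 0.7; stops at -0.2 and 2.7, so it can be pushed past the mark. Friction (0.3 N m, about 5 N at 60 mm from the pivot) leaves it where it is put.
- cam_pivot (a point): On the cam's vertical pivot axis, 49 mm above the bench, at the mid-height of the lever. A dark hub, 28 mm across, stands here up to 62 mm above the bench. Brass cam disc: 64 mm across, centre 16 mm off the pivot, reaching up to 48 mm from it on the lever's clockwise side, top 34 mm above the bench. Off its low point it stands in the carriage's way.
- lever_mid (a point): On the lever's centre line, 60 mm from the pivot axis, 49 mm above the bench. The lever is a straight level steel bar, 14 mm wide, from the hub to 84 mm out; its underside is 38 mm and its top 60 mm above the bench. Push it on its upright clockwise side.
- lever_knob (a point): Centre of the red ball (26 mm across) on the lever's end, 92 mm from the pivot axis, 51 mm above the bench.
- carriage (a joint): How far the carriage has moved forward, in m: 0 at the start, 0.030 fully home against its stop. Slides stiffly (about 3 N) and stays where it is left.
- push_face (a point): Centre of the rear face of the blue upright tab across the rear of the carriage, 45 mm above the bench: push here, along the stage's +x. The tab is 12 mm thick, 80 mm wide, from 18 to 62 mm above the bench. Behind it the deck is free.
- nest (a point): Centre of the floor of the nest in the carriage, 26 mm above the bench; the carriage is 100 mm long (stage's x) and 142 mm wide, with 5 mm high lips round the plate; a steel nose, 44 mm wide, reaches from its front towards the cam, top 32 mm above the bench.
- microplate: Loose 96-well plate, 85.5 x 127.8 x 14.4 mm (x, y, z), half of its wells with blue caps, sitting in the nest with 1.5 mm play; its top is 40 mm above the bench. Origin at the centre of its underside. Rides along with the carriage; not to be lifted out.
- spare_plate: Loose empty 96-well plate lying on the bench, 85.5 x 127.8 x 14.4 mm; bystander. Origin: centre of underside.
- tip_box: Blue box of pipette tips with clear lid, 85 x 122 x 67 mm, bystander. Origin: centre of underside.
- reservoir: Empty white reagent trough, 80 x 130 x 35 mm, bystander. Origin: centre of underside.
- bottle: Amber bottle with blue cap, 70 mm across, 150 mm high, bystander. Origin: centre of underside.
- vial: Amber vial with white cap, 24 mm across, 45 mm high, standing on the deck beside the carriage (stage's +y side), bystander. Origin: centre of underside.
- vial2: Amber vial with red cap, 24 mm across, 45 mm high, standing on the deck beside the carriage (stage's -y side), bystander. Origin: centre of underside.
- beaker: Empty glass beaker, 70 mm across, 85 mm high, bystander. Origin: centre of underside.

How it is judged (in metres and radians):
On the way, in this order (a step that is already met when the one before it is completed fails the run):
1. The lever points at the green mark (cam at its low point) while the carriage has not yet been pushed (not (value of joint cam below 1.95 rad or value of joint cam above 2.45 rad) and value of joint carriage below 0.004 m), for 0.2 s.
2. The carriage is fully home (value of joint carriage above 0.028 m), for 0.2 s.
At the end, for the whole second after the job is handed in: Cam within 0.25 rad of its low point (2.2 rad), carriage within 2 mm of home (30 mm), the microplate at rest and seated in its nest (within 5 mm of its centre sideways, less than 4 mm raised, tilted under 0.06 rad), no bystander more than 20 mm from where it stood (not (value of joint cam below 1.95 rad or value of joint cam above 2.45 rad) and value of joint carriage above 0.028 m and linear speed of microplate below 0.02 m/s and horizontal distance between microplate and nest below 0.005 m and z of microplate in the frame of nest below 0.004 m and angle between microplate's own z axis and vertical below 0.06 rad and distance of each of spare_plate, tip_box, reservoir, bottle, vial, vial2, beaker from where it was at the start of the episode below 0.02 m); the robot touches nothing.
It fails at once if the carriage is pushed with more than 4 N, or the carriage is advanced more than 4 mm, while the cam is not at its low point (more than 0.25 rad off) ((value of joint cam below 1.95 rad or value of joint cam above 2.45 rad) and (contact force between the fingers and carriage above 4 N or value of joint carriage above 0.004 m)).
It fails at once if the microplate is lifted (more than 6 mm) or tipped out of its nest (z of microplate in the frame of nest above 0.006 m or angle between microplate's own z axis and vertical above 0.12 rad).
It fails at once if a bystander is pushed more than 20 mm away, lifted or knocked over (distance of any of spare_plate, tip_box, reservoir, bottle, vial, vial2, beaker from where it was at the start of the episode above 0.02 m or angle between any of spare_plate, tip_box, reservoir, bottle, vial, vial2, beaker's own z axis and vertical above 0.5 rad).
It also fails if it takes over 64 s, if anything falls off the work surface, if the arm or the gripper's body presses on something with over 40 N, if the wrist force passes 120 N, or if a joint passes its speed limit or range.

## Working session

There is one attempt and no reset: what is moved stays moved. The work goes in short steps, Python scripts to look and compute and a tool call to move; the robot and the scene stay as the last step left them, time stands still between calls to the robot, and variables do not carry over. Pictures are saved under pics/ and viewed, at most 10 in all, crops included, and the job is handed in when it is done.

Besides the shell and the picture viewer there is one more tool, called after "Call:" by a JSON object that holds its "name" and its "arguments". servo_tool: Moves the arm, as the interface text tells. Its arguments: {"type":"object","properties":{"deltas":{"type":"string"},"hand":{"type":"number"},"squeeze":{"type":"number"}},"required":["deltas"]}

```bash
mkdir -p pics
python3 - <<'E'
from rig import manip, camera
import cv2,numpy as np,pickle
s=manip.sense();print(s['time_s'],s['tcp_pos'],np.round(s['eef_rot'],3).tolist())
ims=[]
for n in("top","scene"):
    c=camera(n);pickle.dump(c,open(n+'.pkl','wb'));ims.append(c['color'][:,:,::-1])
    cv2.imwrite(f'pics/{n}0.png',c['color'][:,:,::-1])
    print(n,np.round(c['world_from_camera'],3).tolist(),c['fx'],[k for k in c])
E
```

```text
0.0 [160.53267542 629.23507872 247.41482123] [[-0.969, 0.247, -0.0], [0.247, 0.969, -0.002], [-0.0, -0.002, -1.0]]
top [[-0.013, 0.995, -0.094, 475.091], [-1.0, -0.014, -0.011, -14.209], [-0.013, 0.094, 0.995, 1077.369], [0.0, 0.0, 0.0, 1.0]] 366.5656362056613 ['color', 'z_map', 'fx', 'fy', 'cx', 'cy', 'world_from_camera']
scene [[0.588, -0.578, 0.566, 1227.888], [0.809, 0.421, -0.409, -468.899], [-0.002, 0.699, 0.715, 881.823], [0.0, 0.0, 0.0, 1.0]] 415.8469021884083 ['color', 'z_map', 'fx', 'fy', 'cx', 'cy', 'world_from_camera']
```

View pics/top0.png

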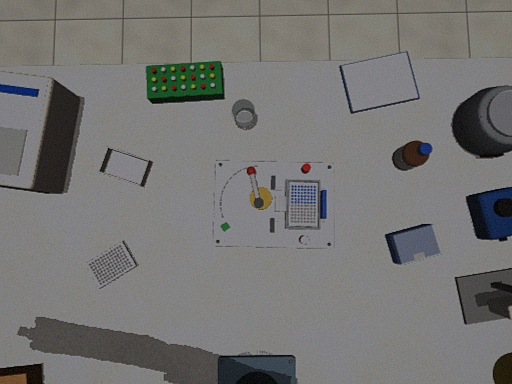

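View pics/scene0.png

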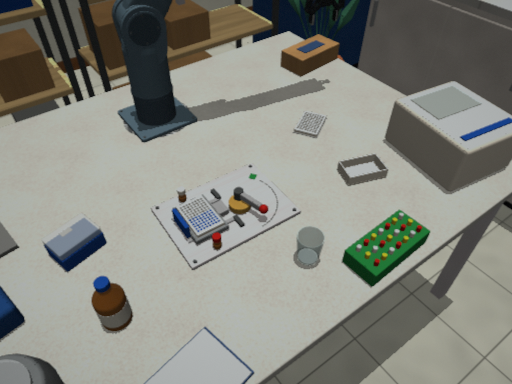

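The top view shows the deck with its hub near (258,203), red knob at (251,171), green mark at (225,227), and blue tab at (323,204). Stage +x points image-left, which is about world +y. Next I'll measure these.

```bash
cat > h.py <<'E'
import numpy as np,cv2,pickle
def ray(c,u,v,z):
    d=np.array([(u-c['cx'])/c['fx'],-(v-c['cy'])/c['fy'],-1]);T=c['world_from_camera']
    d=T[:3,:3]@d;o=T[:3,3];return (o+d*(z-o[2])/d[2])
def dep(c,u,v):
    z=c['z_map'][int(v),int(u)];T=c['world_from_camera']
    return T[:3,:3]@(z*np.array([(u-c['cx'])/c['fx'],-(v-c['cy'])/c['fy'],-1]))+T[:3,3]
def blob(c,lo,hi,win):
    h=cv2.cvtColor(c['color'],cv2.COLOR_RGB2HSV);m=cv2.inRange(h,lo,hi);k=np.zeros_like(m);a,b,e,f=win;k[b:f,a:e]=1
    n,l,s,ce=cv2.connectedComponentsWithStats(m*k);i=1+np.argmax(s[1:,4]);return ce[i],s[i]
E
python3 - <<'E'
from h import *
c=pickle.load(open('top.pkl','rb'))
W={'green':((40,80,40),(80,255,255),(213,215,240,240),12),'knob':((0,120,60),(8,255,255),(240,160,262,182),55),
'vial2':((0,120,60),(8,255,255),(296,160,315,176),57),'tab':((100,130,40),(130,255,255),(318,180,335,225),62),'brass':((15,100,60),(32,255,255),(240,180,280,215),34)}
P={}
for n,(lo,hi,w,z) in W.items():
    ce,s=blob(c,np.array(lo),np.array(hi),w);p=ray(c,*ce,z);P[n]=p
    print(n,np.round(ce,1),s,np.round(p,1),np.round(dep(c,*ce),1))
# deck from screws: dark spots near corners
g=cv2.cvtColor(c['color'],cv2.COLOR_RGB2GRAY);S=[]
for (a,b) in((219,164),(330,166),(217,241),(330,243)):
    r=g[b-5:b+6,a-5:a+6].astype(float);w=np.clip(r.max()*0.75-r,0,None);y,x=np.mgrid[b-5:b+6,a-5:a+6]
    u,v=(w*x).sum()/w.sum(),(w*y).sum()/w.sum();p=ray(c,u,v,12);S.append(p);print('screw',round(u,1),round(v,1),np.round(p,1))
print('hub',np.round(dep(c,258,203),1),np.round(ray(c,258.5,203,62),1))
im=c['color'][150:260,205:345,::-1];cv2.imwrite('pics/crop0.png',cv2.resize(im,(770,605)[:2] and (760,597),interpolation=cv2.INTER_CUBIC))
E
```

```text
green [224.7 226.4] [221 222   9  10  51] [472.5  87.5  12. ] [472.5  87.5  11.7]
knob [250.5 170.1] [247 167   8   8  43] [629.4   9.7  55. ] [628.    9.5  63.9]
vial2 [306.  167.1] [302 164   8   8  42] [ 635.3 -146.4   57. ] [ 635.4 -146.5   56.1]
tab [323.5 203.5] [322 190   4  28 112] [ 532.  -191.3   62. ] [ 532.  -191.1   63.1]
brass [264.4 196.9] [257 187  15  22 198] [554.8 -28.5  34. ] [554.9 -28.5  33.6]
screw 219.7 163.8 [656.1 101.3  12. ]
screw 329.0 166.7 [ 642.5 -219.2   12. ]
screw 217.5 241.6 [429.1 108.6  12. ]
screw 328.7 243.8 [ 418.6 -211.2   12. ]
hub [535.8 -10.1  64.2] [535.9 -11.5  62. ]
```

View pics/crop0.png

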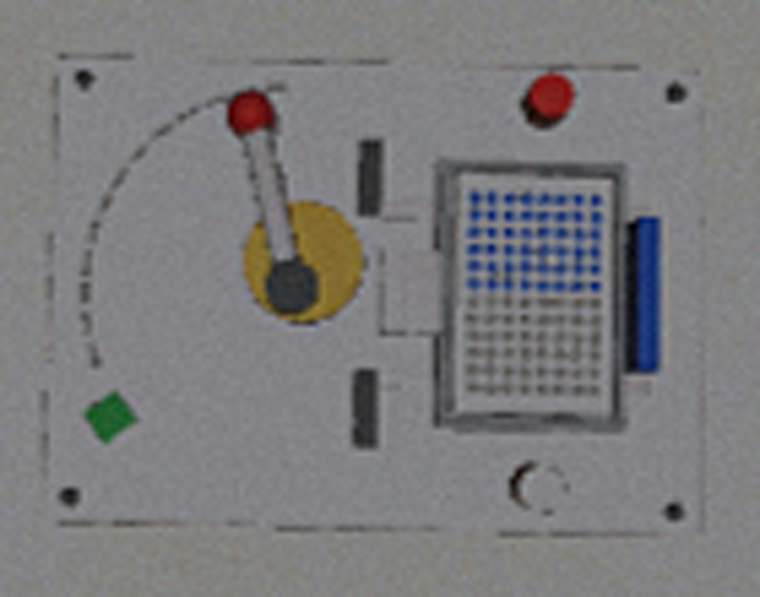

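The screw, green mark and knob measurements agree. The pivot is at about (538.3, -10.3), stage yaw is 87.85°, and the cam is at about 0.25 rad. I'll push with the side faces of the closed fingers (tool +x), turning the tool along with the lever.

```bash
cat >> h.py <<'E'
from rig import manip
from scipy.spatial.transform import Rotation as R
PV=np.array([538.3,-10.3])
def rows(targets):
    s=manip.sense();p=np.array(s['tcp_pos']);E=np.array(s['eef_rot'])
    print(round(s['time_s'],2),np.round(p,1),'yaw',round(np.degrees(np.arctan2(E[1,0],E[0,0])),1),'q',np.round(s['qpos'],2),'F',np.round(s['ft_force'],1))
    for x,y,z,yaw in targets:
        a=np.radians(yaw);X=np.array([np.cos(a),np.sin(a),0]);Z=np.array([0,0,-1.]);T=np.c_[X,np.cross(Z,X),Z]
        d=E.T@(np.array([x,y,z])-p)/10;r=np.degrees(R.from_matrix(E.T@T).as_rotvec());print(np.round(np.r_[d,r],2))
def lever(th,r=57,off=18,z=58):
    a=np.radians(th);u=np.array([np.cos(a),np.sin(a)]);n=np.array([u[1],-u[0]]);q=PV+r*u+off*n;return (*q,z,th+90)
E
python3 -c "
from h import *
rows([lever(12.4,off=38,z=150)])"
```

```text
0.1 [160.5 629.3 247.5] yaw 165.7 q [-1.39  0.54 -0.    1.54  0.    1.07 -0.07] F [ 0.5 -0.4 -0.6]
[-5.921e+01 -5.346e+01  9.840e+00 -8.000e-02  5.000e-02  6.329e+01]
```

Call:
{"name": "servo_tool", "arguments": {"deltas": "-14.8 -13.4 2.5 0 0 16;-29.6 -26.7 5 0 0 32;-44.4 -40.1 7.4 0 0 48;-59.2 -53.5 9.8 0 0 63.3;-59.2 -53.5 9.8 0 0 63.3;-59.2 -53.5 9.8 0 0 63.3;-59.2 -53.5 9.8 0 0 63.3;-59.2 -53.5 9.8 0 0 63.3;-59.2 -53.5 9.8 0 0 63.3;-59.2 -53.5 9.8 0 0 63.3", "hand": 0, "squeeze": 20}}

```text
time_s: 1.1
tcp_pos: [435.8, 214.7, 187.0]
eef_rot: [[-0.215, 0.977, 0.0], [0.977, 0.215, 0.0], [0.0, 0.0, -1.0]]
ft_force: [0.7, 0.3, 0.4]
opening: -0.002
grip_force: 0.0
```

```bash
python3 -c "
from h import *
rows([lever(12.4,off=38,z=150)])"
```

```text
1.1 [435.8 214.7 187. ] yaw 102.4 q [-0.84  0.36  0.35  2.03 -0.17  0.78 -0.17] F [0.7 0.3 0.4]
[-2.798e+01  1.087e+01  3.700e+00  0.000e+00 -0.000e+00  2.000e-02]
```

Call:
{"name": "servo_tool", "arguments": {"deltas": "-4.5 1.7 0.6 0 0 0;-9 3.5 1.2 0 0 0;-13.5 5.2 1.8 0 0 0;-18 7 2.4 0 0 0;-22.5 8.7 3 0 0 0;-26 10.1 3.5 0 0 0;-28 10.9 3.7 0 0 0;-28 10.9 3.7 0 0 0;-28 10.9 3.7 0 0 0"}}

```text
time_s: 2.0
tcp_pos: [601.2, -33.5, 149.7]
eef_rot: [[-0.214, 0.977, -0.001], [0.977, 0.214, 0.0], [0.001, -0.001, -1.0]]
ft_force: [0.1, 0.4, -0.7]
opening: -0.002
grip_force: 0.0
```

```bash
python3 -c "
from h import *
rows([lever(12.4,off=38,z=150),lever(12.4,off=38)])
from rig import camera
c=camera('wrist');cv2.imwrite('pics/w1.png',c['color'][:,:,::-1])"
```

```text
2.0 [601.2 -33.5 149.7] yaw 102.4 q [-0.28  0.6   0.36  1.76 -0.27  0.83  0.43] F [ 0.1  0.4 -0.7]
[-0.18  0.05 -0.03 -0.06 -0.04 -0.04]
[-0.19  0.06  9.17 -0.06 -0.04 -0.04]
```

View pics/w1.png

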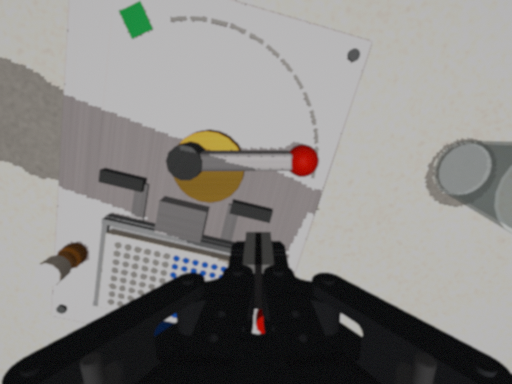

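The wrist view shows the lever lying to the right, from the hub at (185,160) to the knob at (302,160). The closed fingers are below it, on its clockwise side. There's a dark stop block at (250,210), so I'll check its height.

```bash
python3 -c "
from h import *
c=pickle.load(open('top.pkl','rb'))
for v in (177,182,188):
  for u in (271,273,275): print(u,v,np.round(dep(c,u,v),1))
rows([lever(12.4,off=28),lever(12.4,off=18)])"
```

```text
271 177 [613.1 -48.6  23.3]
273 177 [612.9 -54.4  24.6]
275 177 [613.2 -60.3  21.7]
271 182 [598.6 -48.4  22.4]
273 182 [598.8 -54.3  20.1]
275 182 [598.3 -59.9  24.1]
271 188 [581.2 -48.1  22.6]
273 188 [581.4 -54.   19.2]
275 188 [581.7 -60.   15.6]
2.05 [601.1 -32.4 149.9] yaw 102.4 q [-0.28  0.6   0.36  1.76 -0.27  0.83  0.43] F [-0.4  1.1  0.1]
[ 0.7   0.05  9.19 -0.05 -0.07  0.05]
[ 1.7   0.05  9.19 -0.05 -0.07  0.05]
```

Blocks are only about 24 mm high, well below the fingertips at 41 mm. I'll descend and come close to the lever.

Call:
{"name": "servo_tool", "arguments": {"deltas": "0 0 2.5 0 0 0;0 0 5 0 0 0;0 0 7 0 0 0;0 0 8.3 0 0 0;0 0 9.2 0 0 0;0 0 9.2 0 0 0;0.5 0 9.2 0 0 0;1 0 9.2 0 0 0;1 0 9.2 0 0 0"}}

```text
time_s: 2.95
tcp_pos: [600.0, -22.4, 58.9]
eef_rot: [[-0.216, 0.976, 0.001], [0.976, 0.216, 0.001], [0.001, 0.001, -1.0]]
ft_force: [-0.0, 0.3, -1.0]
opening: 0.002
grip_force: 0.0
```

```bash
python3 -c "
from h import *
rows([lever(t) for t in (12.4,16,22,28,34,40,46,52,58)])"
```

```text
2.95 [600.  -22.4  58.9] yaw 102.5 q [-0.26  0.73  0.3   1.8  -0.33  0.66  0.46] F [-0.   0.3 -1. ]
[ 0.71 -0.06  0.09  0.07 -0.04  0.07]
[ 1.07  0.04  0.09  0.07 -0.04 -3.53]
[ 1.68  0.16  0.1   0.08 -0.03 -9.53]
[  2.31   0.21   0.1    0.08  -0.03 -15.53]
[  2.93   0.2    0.1    0.08  -0.03 -21.53]
[ 3.550e+00  1.200e-01  1.000e-01  8.000e-02 -2.000e-02 -2.753e+01]
[ 4.160e+00 -2.000e-02  1.000e-01  8.000e-02 -2.000e-02 -3.353e+01]
[ 4.750e+00 -2.200e-01  1.000e-01  8.000e-02 -1.000e-02 -3.953e+01]
[ 5.320e+00 -4.800e-01  1.000e-01  8.000e-02 -1.000e-02 -4.553e+01]
```

Call:
{"name": "servo_tool", "arguments": {"deltas": "0.7 0 0 0 0 0;1.1 0 0 0 0 -3.5;1.7 0.2 0 0 0 -9.5;2.3 0.2 0 0 0 -15.5;2.9 0.2 0 0 0 -21.5;3.5 0.1 0 0 0 -27.5;4.2 0 0 0 0 -33.5;4.7 -0.2 0 0 0 -39.5;5.3 -0.5 0 0 0 -45.5;5.3 -0.5 0 0 0 -45.5"}}

```text
time_s: 3.95
tcp_pos: [584.5, 26.8, 58.9]
eef_rot: [[-0.848, 0.53, 0.003], [0.53, 0.848, -0.0], [-0.003, 0.001, -1.0]]
ft_force: [3.2, -0.8, -0.2]
opening: -0.005
grip_force: 1.3
```

```bash
python3 -c "
from h import *
rows([lever(t) for t in (58,64,70,76,82,88,94,100,106,112)])
from rig import camera
c=camera('top');cv2.imwrite('pics/t2.png',cv2.resize(c['color'][150:260,205:345,::-1],(760,597)))"
```

```text
3.95 [584.5  26.8  58.9] yaw 148.0 q [-0.2   0.69  0.11  1.83 -0.11  0.62  0.98] F [ 3.2 -0.8 -0.2]
[ 0.15  0.11  0.09  0.08  0.14 -0.04]
[ 0.76  0.26  0.08  0.07  0.15 -6.04]
[  1.37   0.36   0.08   0.07   0.15 -12.04]
[  2.     0.38   0.08   0.06   0.16 -18.04]
[  2.62   0.34   0.08   0.05   0.16 -24.04]
[  3.24   0.24   0.08   0.04   0.16 -30.04]
[ 3.840e+00  7.000e-02  8.000e-02  3.000e-02  1.700e-01 -3.604e+01]
[ 4.430e+00 -1.600e-01  7.000e-02  3.000e-02  1.700e-01 -4.204e+01]
[ 4.980e+00 -4.400e-01  7.000e-02  2.000e-02  1.700e-01 -4.804e+01]
[ 5.500e+00 -7.900e-01  7.000e-02  1.000e-02  1.700e-01 -5.404e+01]
```

View pics/t2.png

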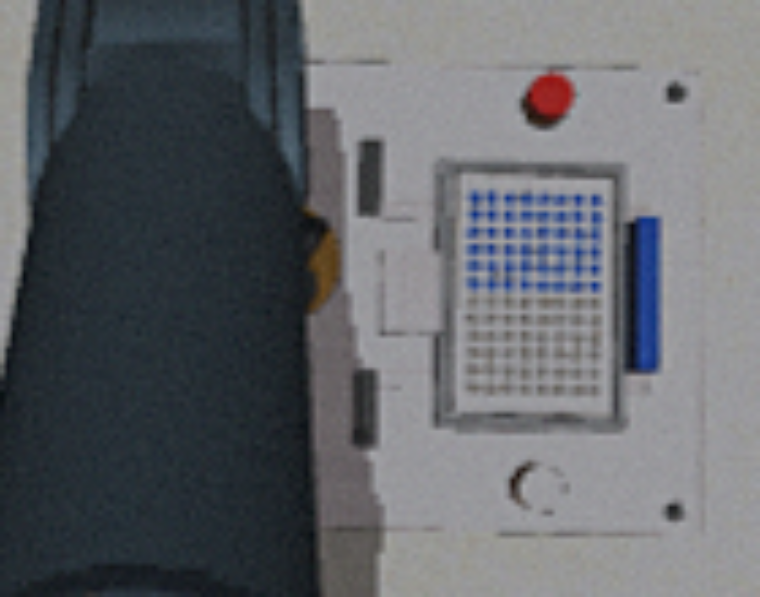

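The arm hides the lever in this view, but the brass disc has turned and the 3 N force confirms contact. I'll continue the arc.

Call:
{"name": "servo_tool", "arguments": {"deltas": "0.6 0.2 0 0 0 -6;1.2 0.3 0 0 0 -12;1.9 0.3 0 0 0 -18;2.5 0.2 0 0 0 -24;3.1 0.1 0 0 0 -30;3.7 0 0 0 0 -36;4.3 -0.3 0 0 0 -42;4.9 -0.5 0 0 0 -48;5.4 -0.9 0 0 0 -54;5.4 -0.9 0 0 0 -54"}}

```text
time_s: 5.0
tcp_pos: [533.6, 48.3, 58.8]
eef_rot: [[-0.928, -0.372, 0.002], [-0.372, 0.928, 0.001], [-0.002, 0.0, -1.0]]
ft_force: [2.3, 0.9, 2.3]
opening: -0.001
grip_force: 1.4
```

```bash
python3 -c "
from h import *
rows([lever(t) for t in (112,115,119,123.9)])
from rig import camera
c=camera('wrist');cv2.imwrite('pics/w3.png',c['color'][:,:,::-1]);pickle.dump(c,open('w3.pkl','wb'))"
```

```text
5.0 [533.6  48.3  58.8] yaw -158.2 q [-0.07  0.63 -0.14  1.95  0.15  0.57  1.65] F [2.3 0.9 2.3]
[-0.04  0.09  0.08  0.01  0.12 -0.16]
[ 0.26  0.18  0.08  0.    0.12 -3.16]
[ 0.67  0.27  0.08 -0.    0.12 -7.16]
[ 1.170e+00  3.400e-01  8.000e-02 -1.000e-02  1.200e-01 -1.206e+01]
```

View pics/w3.png

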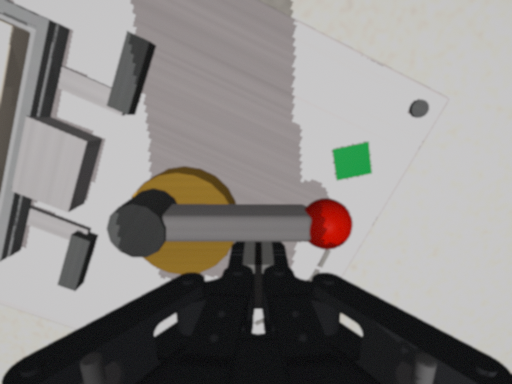

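The wrist view shows the lever flush with the fingers, hub at (138,222) and knob at (328,223), with the green mark at (352,160) about 12° further on. I'll finish the swing.

Call:
{"name": "servo_tool", "arguments": {"deltas": "0.3 0.2 0 0 0 -3;0.7 0.3 0 0 0 -7;1.2 0.3 0 0 0 -12;1.2 0.3 0 0 0 -12;1.2 0.3 0 0 0 -12"}}

```text
time_s: 5.55
tcp_pos: [521.5, 46.6, 58.6]
eef_rot: [[-0.832, -0.554, 0.001], [-0.554, 0.832, 0.0], [-0.001, -0.0, -1.0]]
ft_force: [3.4, 0.8, 2.7]
opening: -0.001
grip_force: 1.8
```

```bash
python3 -c "
from h import *
from rig import camera
c=camera('wrist')
for n,lo,hi,z in(('knob',(0,120,60),(8,255,255),51),('green',(40,80,40),(80,255,255),12)):
    ce,s=blob(c,np.array(lo),np.array(hi),(0,0,512,384));p=ray(c,*ce,z)
    print(n,ce,s[4],np.round(p,1),np.degrees(np.arctan2(p[1]-PV[1],p[0]-PV[0])),np.hypot(*(p[:2]-PV)))
rows([lever(123.9)])"
```

```text
knob [327.77523474 223.92605634] 1704 [487.9  66.8  51. ] 123.15519472184516 92.14523428476262
green [353.42708333 196.7025463 ] 864 [471.7  86.6  12. ] 124.50551094024212 117.57367101317107
5.6 [521.4  46.6  58.6] yaw -146.3 q [-0.03  0.63 -0.19  1.98  0.21  0.56  1.8 ] F [3.2 1.8 2.5]
[-0.03  0.04  0.06 -0.02  0.06 -0.2 ]
```

The knob is at 123.2° and the mark at 124, so the cam is at about 2.19 rad. I'll back off, lift, and go behind the blue tab.

Call:
{"name": "servo_tool", "arguments": {"deltas": "-1 0 0 0 0 0;-2 0 0 0 0 0;-2.5 0 -2 0 0 0;-2.5 0 -5 0 0 0;-2.5 0 -8 0 0 0;-2.5 0 -8 0 0 0"}}

```text
time_s: 6.2
tcp_pos: [543.8, 61.0, 141.4]
eef_rot: [[-0.83, -0.557, 0.005], [-0.557, 0.83, 0.001], [-0.005, -0.002, -1.0]]
ft_force: [1.4, -0.9, 0.4]
opening: -0.002
grip_force: 0.0
```

```bash
python3 -c "
from h import *
f=np.array([.0376,.9993])
rows([(*(PV-223*f),z,87.85) for z in (138,)])"
```

```text
6.2 [543.8  61.  141.4] yaw -146.1 q [-0.02  0.52 -0.22  1.89  0.16  0.75  1.83] F [ 1.4 -0.9  0.4]
[ 17.54 -23.66   0.31   0.22   0.28 126.01]
```

Call:
{"name": "servo_tool", "arguments": {"deltas": "1.2 -1.6 0 0 0 8.4;2.4 -3.2 0 0 0 16.8;3.6 -4.8 0 0 0 25.2;4.8 -6.4 0 0 0 33.6;6 -8 0 0 0 42;7.2 -9.6 0 0 0 50.4;8.4 -11.2 0 0 0 58.8;9.6 -12.8 0 0 0 67.2;10.8 -14.4 0 0 0 75.6;12 -16 0 0 0 84"}}

```text
time_s: 7.2
tcp_pos: [530.3, -140.0, 137.2]
eef_rot: [[-0.636, 0.771, -0.002], [0.771, 0.636, 0.0], [0.002, -0.002, -1.0]]
ft_force: [-0.1, 0.1, 0.4]
opening: -0.004
grip_force: 0.0
```

```bash
python3 -c "
from h import *
f=np.array([.0376,.9993])
rows([(*(PV-223*f),z,87.85) for z in (138,)])"
```

```text
7.2 [ 530.3 -140.   137.2] yaw 129.5 q [ 0.05  0.52  0.17  1.9  -0.12  0.73  0.97] F [-0.1  0.1  0.4]
[-7.16 -5.96 -0.08 -0.13 -0.06 41.68]
```

Call:
{"name": "servo_tool", "arguments": {"deltas": "-1.4 -1.2 0 0 0 8.4;-2.8 -2.4 0 0 0 16.8;-4.2 -3.6 0 0 0 25.2;-5.6 -4.8 0 0 0 33.6;-7.1 -6 0 0 0 41.7;-7.1 -6 0 0 0 41.7;-7.1 -6 0 0 0 41.7"}}

```text
time_s: 7.9
tcp_pos: [530.1, -231.7, 137.3]
eef_rot: [[0.029, 1.0, -0.002], [1.0, -0.029, 0.001], [0.001, -0.002, -1.0]]
ft_force: [-0.4, 0.4, 0.8]
opening: -0.001
grip_force: 0.0
```

```bash
python3 -c "
from h import *
f=np.array([.0376,.9993])
rows([(*(PV-d*f),z,87.85) for d,z in ((223,138),(223,50),(203,50))])
from rig import camera
c=camera('top');cv2.imwrite('pics/t4.png',cv2.resize(c['color'][130:270,190:365,::-1],(760,608)[:1]+(600,)))
T=c['color']
ce,s=blob(c,np.array((0,120,60)),np.array((8,255,255)),(213,175,262,240));p=ray(c,*ce,55);print(ce,s[4],p,np.degrees(np.arctan2(p[1]-PV[1],p[0]-PV[0])))"
```

```text
7.9 [ 530.1 -231.7  137.3] yaw 88.4 q [ 0.07  0.58  0.35  1.83 -0.27  0.78  0.54] F [-0.4  0.4  0.8]
[-0.14 -0.01 -0.07 -0.11 -0.03  0.51]
[-0.15  0.01  8.73 -0.11 -0.03  0.51]
[ 1.85  0.02  8.73 -0.11 -0.03  0.51]
[230.57142857 220.73809524] 42 [488.00372855  66.92839161  55.        ] 123.07485413581456
```

View pics/t4.png

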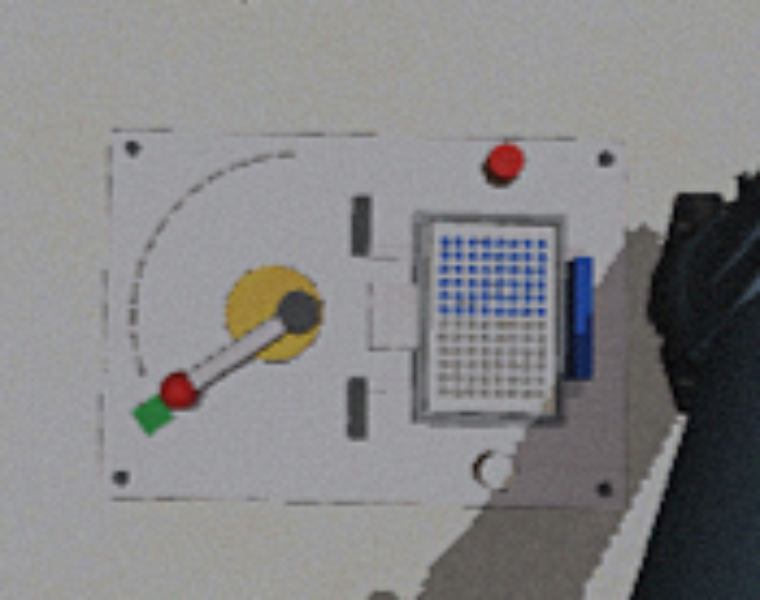

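The lever (knob at (180,391) in the crop) points at the green patch (153,413). The carriage hasn't moved, and the hand is behind the blue tab at (580,318). I'll descend and push.

Call:
{"name": "servo_tool", "arguments": {"deltas": "-0.2 0 2.5 0 0 0.5;-0.2 0 5 0 0 0.5;-0.2 0 7 0 0 0.5;-0.2 0 8.2 0 0 0.5;-0.2 0 8.7 0 0 0.5;-0.2 0 8.7 0 0 0.5;0.8 0 8.7 0 0 0.5;1.8 0 8.7 0 0 0.5;1.8 0 8.7 0 0 0.5"}}

```text
time_s: 8.85
tcp_pos: [531.8, -212.0, 51.8]
eef_rot: [[0.037, 0.999, 0.001], [0.999, -0.037, 0.001], [0.001, 0.001, -1.0]]
ft_force: [-0.8, 0.7, -0.6]
opening: -0.001
grip_force: 0.0
```

```bash
python3 -c "
from h import *
f=np.array([.0376,.9993])
rows([(*(PV-d*f),50,87.85) for d in (198,168)])"
```

```text
8.85 [ 531.8 -212.    51.8] yaw 87.9 q [ 0.08  0.71  0.29  1.87 -0.34  0.61  0.55] F [-0.8  0.7 -0.6]
[ 0.38 -0.11  0.18  0.05 -0.08  0.01]
[ 3.38 -0.11  0.18  0.05 -0.08  0.01]
```

Call:
{"name": "servo_tool", "arguments": {"deltas": "0.4 -0.1 0.1 0 0 0;0.8 -0.1 0.1 0 0 0;1.2 -0.1 0.1 0 0 0;1.6 -0.1 0.1 0 0 0;2 -0.1 0.1 0 0 0;2.4 -0.1 0.1 0 0 0;2.8 -0.1 0.1 0 0 0;3.1 -0.1 0.1 0 0 0;3.3 -0.1 0.1 0 0 0;3.3 -0.1 0.1 0 0 0"}}

```text
time_s: 9.85
tcp_pos: [531.4, -181.4, 50.2]
eef_rot: [[0.04, 0.999, 0.0], [0.999, -0.04, -0.0], [-0.0, 0.0, -1.0]]
ft_force: [1.5, -3.0, 1.0]
opening: 0.001
grip_force: 1.5
```

Call:
{"name": "servo_tool", "arguments": {"deltas": "0.2 0 0 0 0 0;0.4 0 0 0 0 0;0.4 0 0 0 0 0"}}

```text
time_s: 10.15
tcp_pos: [531.3, -181.3, 50.3]
eef_rot: [[0.043, 0.999, 0.001], [0.999, -0.043, -0.005], [-0.005, 0.001, -1.0]]
ft_force: [1.8, -11.7, -2.0]
opening: -0.0
grip_force: 5.8
```

Call:
{"name": "servo_tool", "arguments": {"deltas": "0.3 0 0 0 0 0;0.5 0 0 0 0 0;0.5 0 0 0 0 0;0.5 0 0 0 0 0"}}

```text
time_s: 10.55
tcp_pos: [531.3, -181.1, 50.4]
eef_rot: [[0.046, 0.999, 0.003], [0.999, -0.046, -0.011], [-0.011, 0.003, -1.0]]
ft_force: [2.2, -22.7, -6.8]
opening: -0.002
grip_force: 11.1
```

```bash
python3 -c "
from h import *
from rig import camera
rows([])
c=camera('top')
for n,lo,hi,w,z in(('knob',(0,120,60),(8,255,255),(213,175,262,240),55),('tab',(100,110,30),(130,255,255),(306,180,335,225),62)):
    ce,s=blob(c,np.array(lo),np.array(hi),w);p=ray(c,*ce,z);print(n,ce,s,p,np.degrees(np.arctan2(p[1]-PV[1],p[0]-PV[0])))"
```

```text
10.55 [ 531.3 -181.1   50.4] yaw 87.3 q [ 0.01  0.7   0.31  1.91 -0.34  0.58  0.49] F [  2.2 -22.7  -6.8]
knob [230.51219512 220.29268293] [227 217   8   8  41] [489.24113522  67.08487872  55.        ] 122.3730346301499
tab [312.26315789 191.94736842] [311 190   5   6  19] [ 564.53964843 -161.13016243   62.        ] -80.13112689474244
```

It's against a hard stop, and the tab moved about 30 mm. I'll back off and lift clear.

Call:
{"name": "servo_tool", "arguments": {"deltas": "-1 0 0 0 0 0;-2 0 0 0 0 0;-3.5 0 0 0 0 0;-4.5 0 -2 0 0 0;-5 0 -5 0 0 0;-5 0 -9 0 0 0;-5 0 -9 0 0 0;-5 0 -9 0 0 0"}}

```text
time_s: 11.4
tcp_pos: [530.1, -222.5, 140.9]
eef_rot: [[0.04, 0.999, 0.001], [0.999, -0.04, 0.0], [0.001, 0.001, -1.0]]
ft_force: [-0.3, 0.3, -0.7]
opening: -0.0
grip_force: 0.0
```

```bash
python3 -c "
from h import *
from rig import camera
rows([])
c=camera('top')
for n,lo,hi,w,z in(('knob',(0,120,60),(8,255,255),(213,175,262,240),55),('tab',(100,130,40),(130,255,255),(306,180,335,225),62)):
    ce,s=blob(c,np.array(lo),np.array(hi),w);p=ray(c,*ce,z);print(n,ce,s,p,np.degrees(np.arctan2(p[1]-PV[1],p[0]-PV[0])))
cv2.imwrite('pics/t5.png',cv2.resize(c['color'][130:270,190:365,::-1],(760,600)))"
```

```text
11.4 [ 530.1 -222.5  140.9] yaw 87.7 q [ 0.05  0.57  0.36  1.84 -0.28  0.78  0.52] F [-0.3  0.3 -0.7]
knob [230.53191489 220.63829787] [227 217   9   8  47] [488.28192667  67.03652493  55.        ] 122.89312188365787
tab [312.56521739 203.2173913 ] [311 190   5  28 115] [ 533.21746404 -161.09210007   62.        ] -91.9304569498889
```

View pics/t5.png

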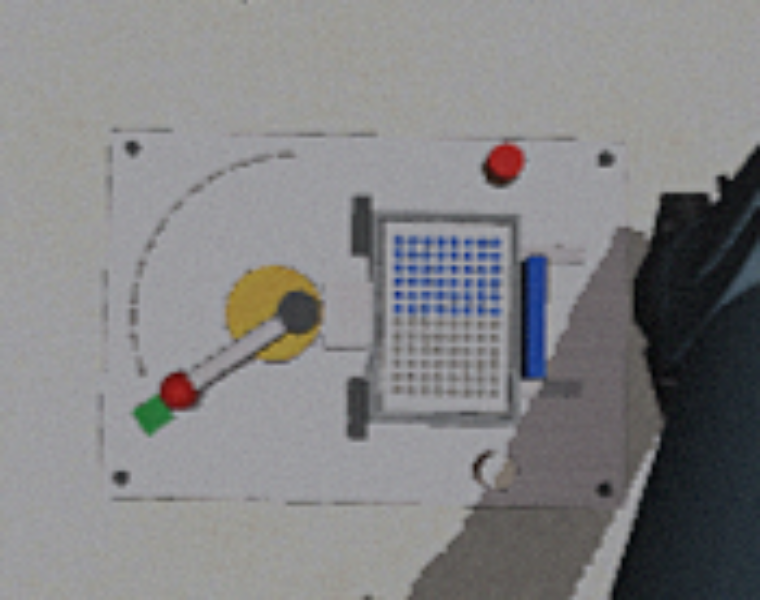

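The carriage is against both stop blocks at (360,225) and (358,408), and the tab has moved 30.2 mm. The lever is on the mark, the plate is seated, the vials haven't moved, and the hand is clear.

```bash
python3 -c "
from rig import manip
print(manip.job_done())"
```

```text
the job is handed in; nothing more can be done
None
```

The job is handed in: the cam lever is on the green mark (about 2.18 rad), the carriage moved about 30 mm to its stop, the plate looks seated and the hand is clear; no verdict was returned.

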